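# Clear the spacers and seat the die under the retaining lip

### The arm

A 7-joint arm with a two-finger parallel gripper is mounted at the origin on the work surface. World frame = base frame: x ahead of the robot, y to its left, z up, the work surface at z = 0. Lengths are in mm, angles in rad, forces in N, time in s.
With the tool pointing down it reaches from about 400 to 850 mm from the base axis. Payload 4.5 kg.
Tool frame: the origin (TCP) lies at the very end of the fingers, on their centre line; the grasp point (between the pads) lies 19 mm behind it; z points along the fingers, y is the line along which they close (so a half turn about z gives the same grasp; the last joint's range is limited). The gripper opens to 85 mm and grips with 20 to 120 N. Pads are 22 mm wide; open, the fingers measure 114 mm over their backs; the gripper's body (76 mm by 85 mm) begins 54 mm behind the grasp point. The pads swing forward as they close: fully open they stand 13 mm farther back than shut.
Start: joints at [-1.173, 0.689, -0.195, 1.565, 0.157, 0.902, -0.215], TCP at [222.375, 584.126, 231.317] pointing down, gripper open.
Joint ranges: [-3.01, 3.01], [-0.46, 2.08], [-1.47, 1.51], [0.13, 2.56], [-1, 4.14], [0.04, 2.09], [-2.66, 2.66]. Speed limits (rad/s): [2.57, 2.57, 3.14, 3.14, 3.14, 3.14, 3.14].

### API

Orientations are given as a unit quaternion [x, y, z, w].
In Python, from rig import * gives the robot as it stands.
- The arm moves only by the shell command python3 -m pendant 'ROWS' [FORCE]. ROWS is JSON, a list of rows, each an object with "offset": the shift along the tool's x, y, z each as a share of 30 cm, from -1 to 1, a list of three; "rotation": the turn, a rotation vector about the tool's x, y, z each as a share of pi rad, from -1 to 1, a list of three; "jaw": the opening, from -1 (shut) to 1 (fully open). In form: [{"offset": [dx, dy, dz], "rotation": [rx, ry, rz], "jaw": jaw}, ...]. A call has 1 to 8 rows; each row shifts and turns the commanded pose from where the row before left it, along the tool's axes as they then stand; what a row does not reach is not made up. A row lasts 1/12 s, in which the tool goes at most 41.7 mm and 7.16 degrees, less where a joint would pass 70% of its speed; a pose out of reach is approached as far as the arm can. A call with a number of a shift or a turn outside -1 to 1 is refused whole. A call with a gripper value outside its range is refused whole. The fingers move at their own pace and stop on an object; FORCE is the grip in N (left out, the last holds). Time passes only in rows, so rows that do not move let the fingers close. It gives the time, the measured TCP pose, the force, the opening and the grip force at its end, in the units of the state.
- sense(): the state, without advancing time (a new reading comes with each control period).
- read_camera(name): name is "side" or "top" or "wrist"; returns a dict with "color" (420x560x3 uint8, blue, green, red), "fx", "fy", "cx", "cy" (pixels), "world_from_camera" (4x4, takes a point from camera to world coordinates). Camera axes: x right, y up, looking along -z (the intrinsics and any distortion apply to the point x, -y, -z); pixel columns grow to the right and rows downward; lengths in mm; the calibration is good to about 2 mm. The wrist camera is an equidistant fisheye: a pixel r from the principal point sees the ray r / f radians off the axis. A picture is of the moment at which its call begins. There is no depth.
- sign_off(): hands the job in; it is judged then, once.
Trained networks look in a picture, given as the dict that the camera call returned (one of the last four; its "shot" number tells which), for a name from the list of things; names that differ only in an ending like _2 or _b are one class to them, and where a whole thing is asked for, a point or a joint stands for the part that bears it (a point fixed in the world has none). Each returns a list of dicts, best first, with "p" (0 to 1); they miss things now and then, are a little off and sometimes report something else, mostly with a low value. They report only what shows in the picture. A call takes as long as a camera call. They do not tell look-alikes from the thing itself.
- trace(picture, query): "pixels" (420x560 bool, what is visible of it) and "bbox" ([left, top, right, bottom] in pixels, round what is visible of it).
The state is a dict: "time_s": time; "q": joint angles; "qvel": joint speeds; "tau": joint torques, N m; "tcp_pos": TCP position; "tool_rot": TCP orientation; "force": force on the tool from outside, world axes, zero at the start; "moment": the same for the moment, N m; "grip_width": finger opening in mm; "gripper_force": force on a finger pad.
Only numpy, scipy, OpenCV 4.12 (cv2) and the standard library are available. Lean on these libraries where they do the work, as an engineer would, in place of code of your own. Each camera call takes 0.05 s, during which the arm holds its last target. There are 200 camera calls.

### The job

First lift the two flat metal spacer plates off the stepped die block and set them down flat on the wooden board in one neat squared-up pile, one on top of the other. Then put the die block on the bed of the fixture and slide its toe under the overhanging lip, straight, until the block's shoulder is fully home against the lip. Leave the other things on the bench where they are.

Things in the scene. Friction and masses are not known exactly. Their poses are not given: they have to be found in the camera images.
- die: Dark iron stepped block, 0.7 kg, under the two plates. Body 64 (x) x 40 (y) x 40 mm high; from its +x face (the shoulder, 32 mm from the origin) a toe 28 mm long, 40 wide, 14 thick sticks out level with the underside. Origin: centre of the underside of the 64 x 40 body, toe not counted. x points along the toe, z up. Grip the body across its 40 mm width.
- toe_tip (a point): Middle of the bottom front edge of the die's toe, 60 mm ahead of the die's origin along its x.
- plate_a: Lower spacer plate: bright metal, 120 (x) by 56 (y) by 10 mm, about 0.18 kg, lying on top of the die block and centred on its body within a few mm, long sides nearly parallel to the die's x; overhangs the block by about 8 mm at each side. Origin: centre of its underside.
- plate_b: Upper spacer plate, same as the other, lying on the lower one. 120 (x) by 56 (y) by 10 mm. Origin: centre of its underside.
- fixture: Grey fixture fixed to the bench: flat bed 190 (x) x 110 (y) mm, 12 mm thick. At its +x end a raised block, 80 mm wide, carries an overhanging lip with the pocket below. Origin: centre of the bed's underside, on the bench; x points into the pocket, z up. A seated die has its origin at x = +18, y = 0, z = +12 mm here, its x along the fixture's x; it goes in only by sliding along +x.
- pocket (a point): Point on the bed's top, in the middle under the lip's front edge (fixture x = +50 mm); x as the fixture's. The lip's underside is 17 mm and its top 31 mm above it. The pocket under the lip is 32 mm deep, 48 mm wide, closed at the back, open to -x; its mouth is flared on both sides, from 68 mm at the front to 48 mm at 14 mm depth.
- board: Wooden board fixed on the bench, 190 mm (x) by 120 mm (y), 15 mm thick, empty: the place of the pile. Origin: centre of its underside, on the bench; x along its length.
- tin: Bystander: small closed tin, 44 mm diameter, 55 mm high; leave alone. Origin at its underside centre.
- collar: Bystander: brass pipe collar, 44 mm outer diameter, 30 mm high; leave alone. Origin at its underside centre.
- hammer: Bystander: hammer, 260 mm long, lying down; leave alone. Origin at its underside (tool: on its length).
- screwdriver: Bystander: screwdriver, 200 mm long, lying down; leave alone. Origin at its underside (tool: on its length).
- wrench: Bystander: wrench, 180 mm long, lying down; leave alone. Origin at its underside (tool: on its length).
- pot: Bystander: small open copper pot, 100 mm across the rim, 60 mm high; leave alone. Origin at its underside centre.
- offcut: Bystander: wooden block, 50 x 120 x 30 mm; leave alone. Origin at its underside centre.
Things that resemble listed ones, but are neither listed nor needed, are in the scene too. What is shaped like the fixture but green or purple is not meant.

How it is judged (in metres and radians):
On the way, in this order (a step that is already met when the one before it is completed fails the run):
1. both plates lie flat in one pile on the board, let go (x of plate_a in the frame of board between -0.045 and 0.045 m and y of plate_a in the frame of board between -0.04 and 0.04 m and angle between each of plate_a, plate_b's own z axis and vertical below 0.05 rad and x of plate_b in the frame of board between -0.045 and 0.045 m and y of plate_b in the frame of board between -0.04 and 0.04 m and horizontal distance between plate_a and plate_b below 0.02 m and angle between the x axis of plate_a and the x axis of plate_b, either way round below 0.26 rad and ((z of plate_a in the frame of board between 0.0125 and 0.0175 m and z of plate_b in the frame of board between 0.0225 and 0.0275 m) or (z of plate_b in the frame of board between 0.0125 and 0.0175 m and z of plate_a in the frame of board between 0.0225 and 0.0275 m)) and linear speed of each of plate_a, plate_b below 0.01 m/s and contact force between each of plate_a, plate_b and the fingers below 0.1 N), for 0.2 s.
2. the die is seated under the lip (x of die in the frame of fixture between 0.0145 and 0.022 m and y of die in the frame of fixture between -0.006 and 0.006 m and z of die in the frame of fixture between 0.009 and 0.0145 m and angle between the x axis of die and the x axis of fixture, either way round below 0.12 rad and x of toe_tip in the frame of fixture above 0.0745 m), for 0.2 s.
At the end, for the whole second after the job is handed in: Plates at rest, flat on the board, one on the other: centres within 20 mm, sides within 0.26 rad, within 45 mm along and 40 mm across of the board centre. Die flat on the bed (2.5 mm), shoulder within 3.5 mm of the lip, within 6 mm of the pocket centre line and 0.12 rad of its direction (all of step 2 and x of plate_a in the frame of board between -0.045 and 0.045 m and y of plate_a in the frame of board between -0.04 and 0.04 m and angle between each of plate_a, plate_b's own z axis and vertical below 0.05 rad and x of plate_b in the frame of board between -0.045 and 0.045 m and y of plate_b in the frame of board between -0.04 and 0.04 m and horizontal distance between plate_a and plate_b below 0.02 m and angle between the x axis of plate_a and the x axis of plate_b, either way round below 0.26 rad and ((z of plate_a in the frame of board between 0.0125 and 0.0175 m and z of plate_b in the frame of board between 0.0225 and 0.0275 m) or (z of plate_b in the frame of board between 0.0125 and 0.0175 m and z of plate_a in the frame of board between 0.0225 and 0.0275 m)) and linear speed of each of plate_a, plate_b, die below 0.01 m/s); the robot touches nothing.
It fails at once if a bystander is shoved more than 30 mm (distance of any of tin, collar, hammer, screwdriver, wrench, pot, offcut from where it was at the start of the episode above 0.03 m).
It also fails if it takes over 72 s, if anything falls off the work surface, if the arm or the gripper's body presses on something with over 40 N, if the wrist force passes 120 N, or if a joint passes its speed limit or range.

## Working session

There is one attempt and no reset: what is moved stays moved. The work goes in short steps, Python scripts to look and compute and a shell command to move; the robot and the scene stay as the last step left them, time stands still between calls to the robot, and variables do not carry over. Pictures are saved under pics/ and viewed, at most 10 in all, crops included, and the job is handed in when it is done.

```bash
ls; mkdir -p pics
python3 - <<'E'
from rig import *
import cv2,numpy as np
s=sense();print(s['time_s'],s['tcp_pos'],s['tool_rot'],s['grip_width'],s['force'])
for n in ['top','side']:
    p=read_camera(n);im=p['color'].copy()
    print(n,p['fx'],p['fy'],p['cx'],p['cy'],[k for k in p]);print(np.round(p['world_from_camera'],3).tolist())
    for q in ['die','plate_a','fixture','board','tin','collar','hammer','screwdriver','wrench','pot','offcut']:
        for r in trace(p,q)[:3]:
            print(q,round(r['p'],2),r['bbox'])
    cv2.imwrite(f'pics/{n}1.png',cv2.resize(im,(800,600)))
E
```

```text
pics
0.0 [222.2289021  583.44541282 230.46099058] [ 1.80863523e-01  9.83507746e-01 -9.44790664e-04 -8.43233895e-05] 85.33572933381618 [-0.62382214  0.21449352 -0.45567184]
top 539.7828529916729 539.7828529916729 284.53601063428545 213.3302084274733 ['color', 'fx', 'fy', 'cx', 'cy', 'world_from_camera', 'shot']
[[-0.021, 0.997, -0.079, 334.918], [-1.0, -0.02, 0.012, 24.971], [0.01, 0.079, 0.997, 1701.724], [0.0, 0.0, 0.0, 1.0]]
plate_a 0.62 [160.5, 198.7, 203.5, 224.4]
fixture 0.8 [357.0, 272.8, 424.4, 327.3]
fixture 0.78 [257.4, 150.3, 321.6, 202.4]
fixture 0.67 [145.2, 292.9, 215.9, 331.0]
board 0.47 [219.9, 189.6, 232.2, 201.3]
tin 0.7 [218.5, 191.0, 232.8, 206.3]
collar 0.57 [338.0, 208.6, 353.6, 225.0]
collar 0.55 [268.8, 106.0, 309.4, 131.8]
collar 0.32 [159.8, 197.9, 204.6, 226.3]
hammer 0.91 [181.8, 237.9, 267.5, 264.9]
screwdriver 0.88 [355.6, 236.7, 390.3, 253.2]
wrench 0.83 [328.2, 117.5, 384.1, 133.2]
pot 0.89 [195.4, 100.4, 239.2, 147.6]
pot 0.72 [384.7, 173.7, 423.2, 231.3]
offcut 0.78 [268.7, 106.2, 309.5, 132.8]
side 456.70817795426524 456.70817795426524 275.73985740970977 217.86175753338767 ['color', 'fx', 'fy', 'cx', 'cy', 'world_from_camera', 'shot']
[[-0.998, 0.048, -0.034, 435.209], [-0.054, -0.498, 0.866, 1110.462], [0.025, 0.866, 0.5, 696.102], [0.0, 0.0, 0.0, 1.0]]
die 0.78 [246.1, 301.8, 276.7, 330.6]
plate_a 0.71 [242.7, 270.1, 289.9, 311.2]
plate_a 0.56 [238.6, 283.2, 290.7, 318.1]
fixture 0.8 [213.9, 210.8, 260.5, 248.8]
fixture 0.56 [373.2, 288.4, 444.8, 353.3]
board 0.95 [249.2, 169.1, 305.3, 188.4]
tin 0.83 [246.8, 252.0, 264.6, 275.6]
collar 0.49 [279.5, 192.0, 295.6, 205.0]
hammer 0.67 [303.9, 244.0, 339.6, 312.6]
screwdriver 0.67 [305.8, 181.0, 319.7, 200.3]
wrench 0.65 [189.4, 184.0, 201.7, 208.7]
wrench 0.33 [214.8, 212.5, 259.9, 249.3]
pot 0.71 [132.4, 239.7, 190.3, 287.7]
offcut 0.7 [160.2, 206.7, 179.6, 235.4]
```

View pics/top1.png

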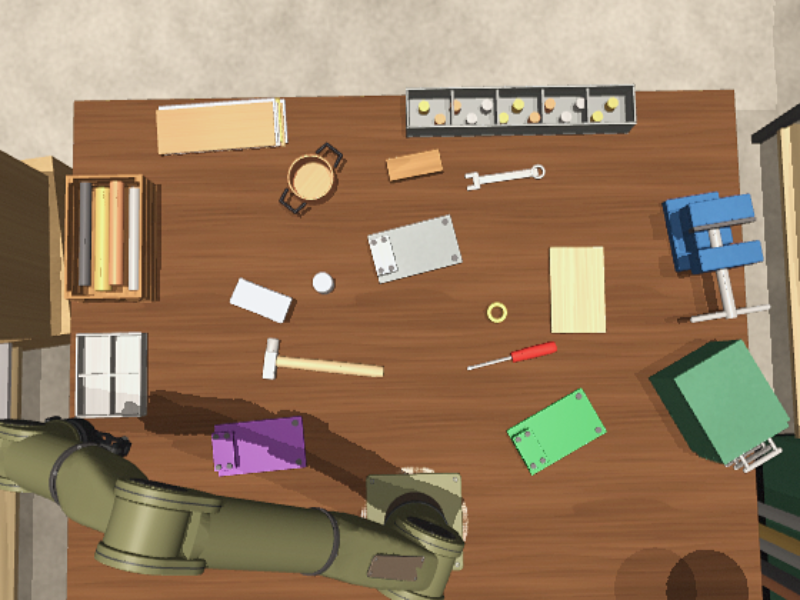

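View pics/side1.png

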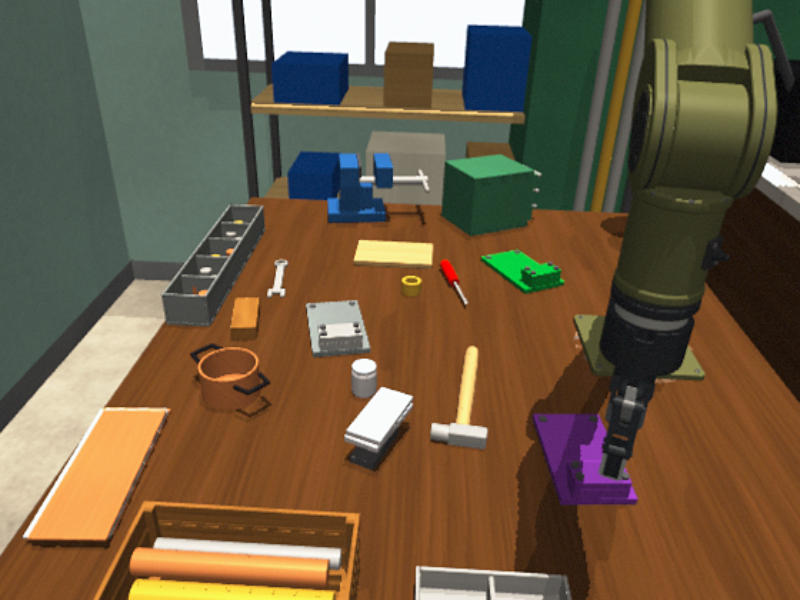

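Top view (800 px scale): of the fixture shapes, the grey one at (415,248), the purple at (260,445) and the green at (555,430), the grey is meant by its colour; the yellowish one at (415,520) is the robot's base. The plate stack is at (261,300), the board at (577,290), the tin at (322,282) and the hammer at (320,360). I'll measure these and enlarge the stack and fixture.

```bash
cat > h.py <<'E'
from rig import *
import cv2,numpy as np
def ray(p,u,v):
    x=(u-p['cx'])/p['fx'];y=(v-p['cy'])/p['fy'];T=np.array(p['world_from_camera'])
    if p.get('fish'):
        r=np.hypot(x,y);s=np.sin(r)/max(r,1e-9);d=np.array([x*s,-y*s,-np.cos(r)])
    else: d=np.array([x,-y,-1.])
    return T[:3,3],T[:3,:3]@d
def on(p,u,v,z):
    o,d=ray(p,u,v);return o+d*(z-o[2])/d[2]
def shot(n):
    p=read_camera(n);p['fish']=n=='wrist';return p
def tr(p,q):
    return trace({k:v for k,v in p.items() if k!='fish'},q)
def proj(p,P):
    T=np.array(p['world_from_camera']);c=T[:3,:3].T@(np.array(P,float)-T[:3,3])
    x,y,z=c[0],-c[1],-c[2]
    if p.get('fish'):
        r=np.hypot(x,y);t=np.arctan2(r,z);x,y=x/r*t,y/r*t
    else:x,y=x/z,y/z
    return np.array([p['cx']+p['fx']*x,p['cy']+p['fy']*y])
def rect(p,mask,z):
    c=max(cv2.findContours(mask.astype(np.uint8),cv2.RETR_EXTERNAL,cv2.CHAIN_APPROX_NONE)[0],key=cv2.contourArea)
    w=np.array([on(p,u,v,z)[:2] for u,v in c[:,0]],np.float32)
    (x,y),(a,b),t=cv2.minAreaRect(w)
    if a<b:a,b,t=b,a,t+90
    return [round(float(k),1) for k in (x,y,a,b,(t+90)%180-90)]
E
python3 - <<'E'
from h import *
p=shot('top')
for q,z in [('plate_a',60),('fixture',12),('board',15),('tin',55),('hammer',20),('collar',30)]:
    for r in tr(p,q)[:3]: print(q,round(r['p'],2),r['bbox'][:2],rect(p,r['pixels'],z))
im=p['color']
# board by hand-box: yellow threshold
hsv=cv2.cvtColor(im,cv2.COLOR_BGR2HSV)
sub=np.zeros(im.shape[:2],bool);sub[165:240,378:430]=1
m=sub&(im[...,1]>150)
print('board',rect(p,m,15))
s=np.zeros(im.shape[:2],bool);s[190:230,155:210]=1
print('plates',rect(p,s&(im.min(2)>150),60))
a=cv2.resize(im[140:235,150:330],None,fx=4.4,fy=4.4,interpolation=cv2.INTER_CUBIC)[:300,:790]
S=shot('side')['color']
a=cv2.resize(im[145:230,155:325],(600,300),interpolation=cv2.INTER_CUBIC)
b=cv2.resize(S[200:335,200:320],(267,300),interpolation=cv2.INTER_CUBIC)
b=cv2.resize(S[262:335,235:300],(267,300),interpolation=cv2.INTER_CUBIC)
c=cv2.resize(S[205:255,205:265],(360,300),interpolation=cv2.INTER_CUBIC)
cv2.imwrite('pics/c1.png',np.vstack([np.hstack([a,np.zeros((300,27,3),np.uint8)]),np.hstack([b,c])]))
E
```

```text
plate_a 0.7 [160.9, 197.8] [480.8, 316.7, 118.9, 54.8, 68.3]
plate_a 0.48 [196.6, 99.7] [733.1, 205.4, 120.6, 99.0, 2.5]
fixture 0.85 [144.8, 289.7] [169.2, 332.6, 198.9, 111.9, -84.9]
fixture 0.77 [256.9, 154.7] [593.1, -15.1, 191.3, 111.6, -76.7]
fixture 0.73 [354.9, 272.5] [187.1, -314.1, 195.6, 114.5, -60.5]
board 0.87 [382.5, 174.3] [495.7, -369.6, 186.6, 122.3, -1.1]
tin 0.66 [217.7, 190.2] [516.0, 182.7, 45.8, 36.8, 43.9]
hammer 0.95 [183.1, 237.0] [326.5, 194.4, 260.1, 85.8, 73.9]
collar 0.75 [186.1, 238.5] [326.9, 192.5, 259.3, 84.7, 74.5]
board [497.0, -370.9, 189.8, 119.1, -0.8]
plates [480.7, 318.4, 121.5, 58.5, 67.9]
```

View pics/c1.png

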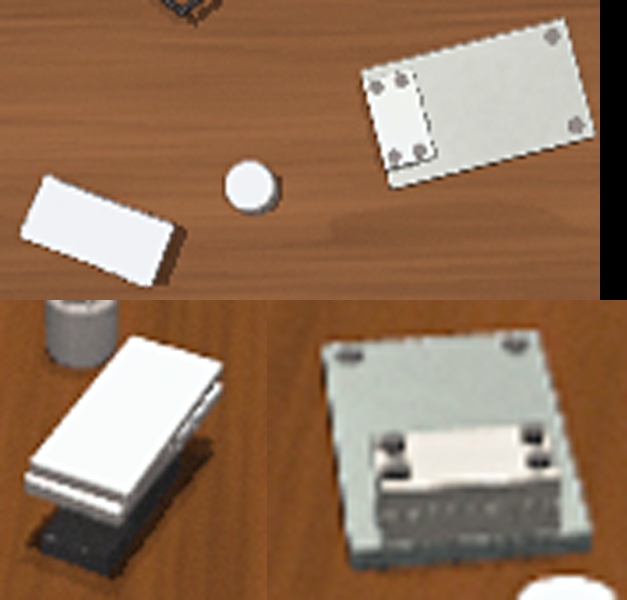

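Crop: the grey fixture is confirmed, with its lip end at left (+y) and its mouth facing right. Both plates lie on the dark die. I still need the toe's direction, so I'll project both possibilities into the side view.

Run:
```python
from h import *
p=shot('side')
th=np.radians(68);d=np.array([np.cos(th),np.sin(th)]);n=np.array([-d[1],d[0]]);c=np.array([480.7,317.5])
for s in [60,32,-32,-60]:
    print(s,[(lambda q:((q-[235,262])*[4.108,4.11]+[0,300]).round())(proj(p,[*(c+s*d+k*n),z])).tolist() for k in(20,-20) for z in (0,14,40)])
S=p['color'];g=cv2.resize(S[290:335,238:283],(600,600),interpolation=cv2.INTER_CUBIC).astype(float)
cv2.imwrite('pics/c2.png',np.clip(255*(g/255)**.5,0,255).astype(np.uint8))
```

```text
60 [[115.0, 572.0], [115.0, 552.0], [116.0, 514.0], [47.0, 548.0], [47.0, 528.0], [47.0, 490.0]]
32 [[138.0, 539.0], [139.0, 519.0], [140.0, 481.0], [72.0, 516.0], [72.0, 496.0], [72.0, 459.0]]
-32 [[188.0, 468.0], [189.0, 449.0], [190.0, 412.0], [124.0, 447.0], [124.0, 428.0], [125.0, 391.0]]
-60 [[208.0, 439.0], [209.0, 420.0], [211.0, 384.0], [145.0, 419.0], [146.0, 400.0], [147.0, 364.0]]
```

View pics/c2.png

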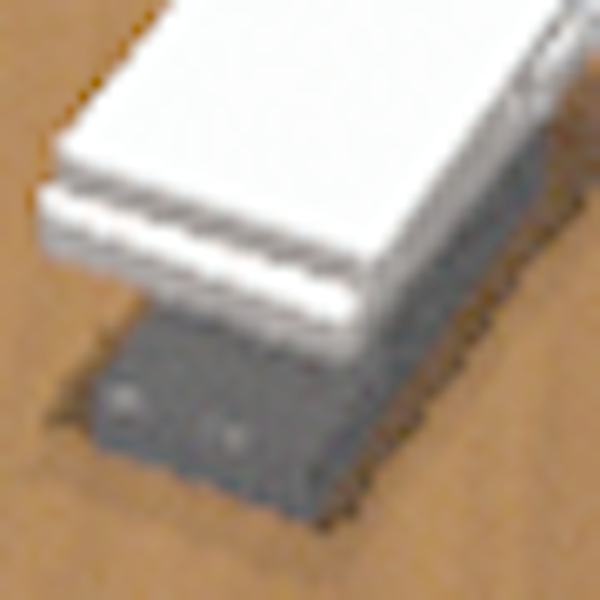

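The side crop shows the toe front at (200,450), toward +y, so the toe points at 68° in the world. Moving above the stack and turning.

```bash
python3 -m pendant '[{"offset":[-0.112,-0.052,0],"rotation":[0,0,0],"jaw":1},{"offset":[-0.112,-0.052,0],"rotation":[0,0,0],"jaw":1},{"offset":[-0.112,-0.052,0],"rotation":[0,0,0],"jaw":1},{"offset":[-0.112,-0.052,0],"rotation":[0,0,0],"jaw":1},{"offset":[-0.112,-0.052,0],"rotation":[0,0,0],"jaw":1}]' 60
python3 -m pendant '[{"offset":[-0.112,-0.052,0],"rotation":[0,0,0],"jaw":1},{"offset":[-0.112,-0.052,0],"rotation":[0,0,0],"jaw":1},{"offset":[-0.112,-0.052,0],"rotation":[0,0,0],"jaw":1},{"offset":[-0.112,-0.052,0],"rotation":[0,0,0],"jaw":1},{"offset":[-0.112,-0.052,0],"rotation":[0,0,0],"jaw":1}]'
python3 -m pendant '[{"offset":[0,0,0],"rotation":[0,0,0.039],"jaw":1},{"offset":[0,0,0],"rotation":[0,0,0.039],"jaw":1},{"offset":[0,0,0],"rotation":[0,0,0.039],"jaw":1},{"offset":[0,0,0],"rotation":[0,0,0.039],"jaw":1},{"offset":[0,0,0],"rotation":[0,0,0.039],"jaw":1},{"offset":[0,0,0],"rotation":[0,0,0.039],"jaw":1},{"offset":[0,0,0],"rotation":[0,0,0.039],"jaw":1}]'
python3 -m pendant '[{"offset":[0,0,0],"rotation":[0,0,0.039],"jaw":1},{"offset":[0,0,0],"rotation":[0,0,0.039],"jaw":1},{"offset":[0,0,0],"rotation":[0,0,0.039],"jaw":1},{"offset":[0,0,0],"rotation":[0,0,0.039],"jaw":1},{"offset":[0,0,0],"rotation":[0,0,0.039],"jaw":1},{"offset":[0,0,0],"rotation":[0,0,0.039],"jaw":1},{"offset":[0,0,0],"rotation":[0,0,0],"jaw":1}]'
cat >> h.py <<'E'
from scipy.spatial.transform import Rotation as R
def go(x,y,z,yaw_y=None):
    "print deltas (rows' units) to TCP x,y,z with tool y-axis at yaw_y deg: first translate in current axes, then rotate"
    s=sense();M=R.from_quat(s['tool_rot']).as_matrix();p=np.array(s['tcp_pos'])
    yy=np.degrees(np.arctan2(M[1,1],M[0,1]))
    print('t',round(s['time_s'],2),'tcp',p.round(1),'yawy',round(yy,2),'tilt',np.degrees(np.arccos(-M[2,2])).round(2),'grip',round(s['grip_width'],1),round(s['gripper_force'],1),'F',np.round(s['force'],1))
    if yaw_y is not None:
        d=-((yaw_y-yy+180)%360-180);print('rz total',round(d/180,4));
        c=np.radians(yaw_y)
        A=np.array([[-np.sin(c),np.cos(c),0],[np.cos(c),np.sin(c),0],[0,0,-1.]]) # check: x_t = y x z
        A[0]=np.cross(A[1],A[2]);print('offset after turn',(A@(np.array([x,y,z])-p)/300).round(4))
    print('offset now',(M.T@(np.array([x,y,z])-p)/300).round(4))
E
python3 - <<'E'
from h import *
p=shot('wrist');print(p['fx'],p['cx'],p['cy'],np.round(p['world_from_camera'],2).tolist())
im=p['color'];cv2.imwrite('pics/w1.png',im)
go(480.7,317.5,120,-22)
for r in tr(p,'plate_a')[:2]:print(r['p'],r['bbox'],rect(p,r['pixels'],60))
for r in tr(p,'die')[:2]:print(r['p'],r['bbox'])
E
```

```text
time_s: 2.07
tcp_pos: [352.7, 450.2, 231.4]
tool_rot: [0.181, 0.984, 0.0, 0.0]
force: [-0.5, -0.8, -0.2]
grip_width: 85.2
gripper_force: 0.0
time_s: 2.48
tcp_pos: [482.0, 317.3, 231.5]
tool_rot: [0.181, 0.984, 0.0, 0.0]
force: [0.8, 0.4, 0.2]
grip_width: 85.3
gripper_force: 0.0
time_s: 3.07
tcp_pos: [480.9, 318.9, 231.4]
tool_rot: [0.576, 0.818, 0.0, -0.0]
force: [-0.5, 0.1, -0.5]
grip_width: 85.4
gripper_force: 0.0
time_s: 3.65
tcp_pos: [480.7, 319.1, 231.3]
tool_rot: [0.83, 0.557, 0.0, 0.0]
force: [0.3, 0.2, 0.9]
grip_width: 85.3
gripper_force: 0.0
325.19226210127806 278.4229233472525 205.75314071074035 [[0.93, 0.36, 0.11, 508.02], [-0.38, 0.89, 0.26, 386.89], [-0.0, -0.29, 0.96, 373.19], [0.0, 0.0, 0.0, 1.0]]
t 3.7 tcp [480.8 319.  231.3] yawy -21.94 tilt 0.02 grip 85.3 0.0 F [-1.   0.  -0.2]
rz total 0.0003
offset after turn [-0.0048  0.0017  0.3709]
offset now [-0.0047  0.0015  0.3709]
0.89 [248.7, 126.0, 310.4, 241.8] [481.2, 319.6, 119.0, 56.3, 67.9]
0.77 [253.9, 118.6, 309.1, 127.5] [506.8, 376.1, 52.7, 5.0, -24.4]
```

View pics/w1.png

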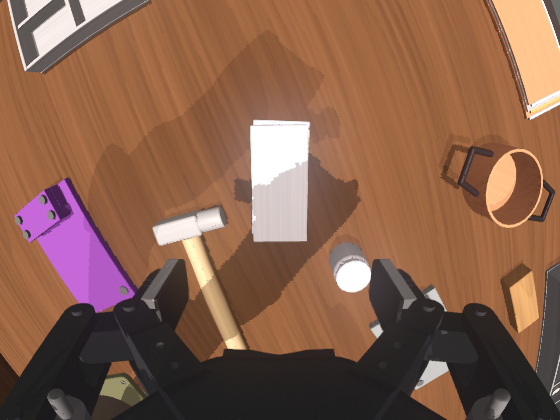

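Upper plate confirmed at (481,320), yaw 68°; the lower plate shows a few mm forward, and the hammer head (190,225) is clear of the fingers. Gripping both plates together squares them up.

```bash
python3 -m pendant '[{"offset":[-0.004,0.001,0.12],"rotation":[0,0,0],"jaw":1},{"offset":[0,0,0.12],"rotation":[0,0,0],"jaw":1},{"offset":[0,0,0.12],"rotation":[0,0,0],"jaw":1},{"offset":[0,0,0.12],"rotation":[0,0,0],"jaw":1},{"offset":[0,0,0.1],"rotation":[0,0,0],"jaw":1},{"offset":[0,0,0.06],"rotation":[0,0,0],"jaw":1},{"offset":[0,0,0.04],"rotation":[0,0,0],"jaw":1},{"offset":[0,0,0],"rotation":[0,0,0],"jaw":1}]' 80
python3 -m pendant '[{"offset":[0,0,0],"rotation":[0,0,0],"jaw":-1},{"offset":[0,0,0],"rotation":[0,0,0],"jaw":-1},{"offset":[0,0,0],"rotation":[0,0,0],"jaw":-1},{"offset":[0,0,0],"rotation":[0,0,0],"jaw":-1},{"offset":[0,0,0],"rotation":[0,0,0],"jaw":-1},{"offset":[0,0,0],"rotation":[0,0,0],"jaw":-1},{"offset":[0,0,0],"rotation":[0,0,0],"jaw":-1},{"offset":[0,0,0],"rotation":[0,0,0],"jaw":-1}]' 80
```

```text
time_s: 4.47
tcp_pos: [479.5, 316.8, 25.1]
tool_rot: [0.829, 0.559, -0.002, -0.0]
force: [0.9, -0.2, -0.1]
grip_width: 85.2
gripper_force: 0.0
time_s: 5.13
tcp_pos: [481.7, 318.4, 29.3]
tool_rot: [0.829, 0.559, 0.002, -0.0]
force: [-1.1, -0.0, 6.8]
grip_width: 55.1
gripper_force: 84.9
```

```bash
python3 -m pendant '[{"offset":[0,0,-0.02],"rotation":[0,0,0],"jaw":-1},{"offset":[0,0,-0.02],"rotation":[0,0,0],"jaw":-1},{"offset":[0,0,-0.02],"rotation":[0,0,0],"jaw":-1},{"offset":[0,0,-0.02],"rotation":[0,0,0],"jaw":-1},{"offset":[0,0,-0.02],"rotation":[0,0,0],"jaw":-1},{"offset":[0,0,-0.02],"rotation":[0,0,0],"jaw":-1},{"offset":[0,0,0],"rotation":[0,0,0],"jaw":-1},{"offset":[0,0,0],"rotation":[0,0,0],"jaw":-1}]'
python3 - <<'E'
from h import *
p=shot('wrist');q=shot('side')
a=cv2.resize(p['color'][90:260,220:420],(400,340));b=cv2.resize(q['color'][230:340,225:315],(400,489))[:489]
o=np.zeros((489,800,3),np.uint8);o[:340,:400]=a;o[:,400:]=b
cv2.imwrite('pics/l1.png',o)
go(497,-371,150,-91)
E
```

```text
time_s: 5.8
tcp_pos: [480.9, 317.7, 63.7]
tool_rot: [0.83, 0.558, 0.0, -0.0]
force: [-0.7, -0.0, -4.0]
grip_width: 54.8
gripper_force: 85.6
t 5.9 tcp [480.5 317.5  63.1] yawy -22.1 tilt 0.03 grip 54.7 85.6 F [-0.9  0.3 -3.8]
rz total 0.3828
offset after turn [ 0.0952  2.2937 -0.2896]
offset now [-2.1057  0.9143 -0.2892]
```

View pics/l1.png

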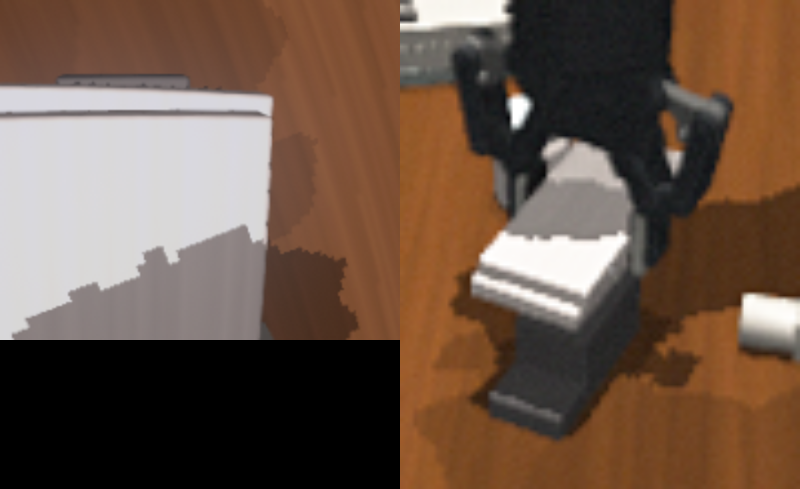

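Both plates are held (weight about 3.8 N), level and squared; the left-behind die shows its toe at (540,410), toward +y as thought. Carrying to the board.

```bash
python3 -m pendant '[{"offset":[0,0,-0.055],"rotation":[0,0,0],"jaw":-1},{"offset":[0,0,-0.056],"rotation":[0,0,0.038],"jaw":-1},{"offset":[0,0,-0.056],"rotation":[0,0,0.038],"jaw":-1},{"offset":[0,0,-0.056],"rotation":[0,0,0.038],"jaw":-1},{"offset":[0,0,-0.02],"rotation":[0,0,0.038],"jaw":-1},{"offset":[0,0,0],"rotation":[0,0,0.038],"jaw":-1},{"offset":[0,0,0],"rotation":[0,0,0.038],"jaw":-1},{"offset":[0,0,0],"rotation":[0,0,0.038],"jaw":-1}]'
python3 -m pendant '[{"offset":[0,0,0],"rotation":[0,0,0.038],"jaw":-1},{"offset":[0,0,0],"rotation":[0,0,0.038],"jaw":-1},{"offset":[0,0,0],"rotation":[0,0,0.038],"jaw":-1},{"offset":[0.0043,0.05,0],"rotation":[0,0,0],"jaw":-1},{"offset":[0.0043,0.1,0],"rotation":[0,0,0],"jaw":-1},{"offset":[0.0043,0.104,0],"rotation":[0,0,0],"jaw":-1},{"offset":[0.0043,0.104,0],"rotation":[0,0,0],"jaw":-1},{"offset":[0.0043,0.104,0],"rotation":[0,0,0],"jaw":-1}]'
python3 -m pendant '[{"offset":[0.0043,0.104,0],"rotation":[0,0,0],"jaw":-1},{"offset":[0.0043,0.104,0],"rotation":[0,0,0],"jaw":-1},{"offset":[0.0043,0.104,0],"rotation":[0,0,0],"jaw":-1},{"offset":[0.0043,0.104,0],"rotation":[0,0,0],"jaw":-1},{"offset":[0.0043,0.104,0],"rotation":[0,0,0],"jaw":-1},{"offset":[0.0043,0.104,0],"rotation":[0,0,0],"jaw":-1},{"offset":[0.0043,0.104,0],"rotation":[0,0,0],"jaw":-1},{"offset":[0.0043,0.104,0],"rotation":[0,0,0],"jaw":-1}]'
python3 -m pendant '[{"offset":[0.0043,0.104,0],"rotation":[0,0,0],"jaw":-1},{"offset":[0.0043,0.104,0],"rotation":[0,0,0],"jaw":-1},{"offset":[0.0043,0.104,0],"rotation":[0,0,0],"jaw":-1},{"offset":[0.0043,0.104,0],"rotation":[0,0,0],"jaw":-1},{"offset":[0.0043,0.104,0],"rotation":[0,0,0],"jaw":-1},{"offset":[0.0043,0.104,0],"rotation":[0,0,0],"jaw":-1},{"offset":[0.0043,0.09,0],"rotation":[0,0,0],"jaw":-1},{"offset":[0,0,0],"rotation":[0,0,0],"jaw":-1}]'
python3 - <<'E'
from h import *
go(497,-371,60,-91)
for n,z in [('wrist',15),('top',15)]:
    p=shot(n)
    for r in tr(p,'board')[:2]:print(n,r['p'],r['bbox'],rect(p,r['pixels'],z))
E
```

```text
time_s: 6.57
tcp_pos: [480.2, 317.6, 136.0]
tool_rot: [0.985, 0.171, -0.0, -0.0]
force: [0.6, 0.1, -5.5]
grip_width: 54.6
gripper_force: 86.1
time_s: 7.23
tcp_pos: [485.4, 177.8, 135.8]
tool_rot: [1.0, -0.004, -0.0, 0.0]
force: [1.2, 0.0, -4.1]
grip_width: 54.7
gripper_force: 86.2
time_s: 7.9
tcp_pos: [493.8, -72.1, 135.9]
tool_rot: [1.0, -0.004, -0.0, -0.0]
force: [0.3, -0.3, -4.1]
grip_width: 54.6
gripper_force: 86.2
time_s: 8.57
tcp_pos: [500.1, -293.9, 136.6]
tool_rot: [1.0, -0.009, 0.001, 0.004]
force: [-0.4, -0.8, -4.4]
grip_width: 54.5
gripper_force: 86.3
t 8.57 tcp [ 500.1 -293.9  136.6] yawy -90.97 tilt 0.49 grip 54.5 86.3 F [-0.4 -0.8 -4.4]
rz total 0.0001
offset after turn [-0.0059  0.257   0.2555]
offset now [-0.0065  0.2549  0.2576]
wrist 0.87 [295.1, 89.7, 433.2, 293.5] [496.7, -369.2, 188.9, 121.0, -0.8]
top 0.77 [386.9, 173.5, 424.0, 231.5] [431.6, -410.7, 111.2, 56.4, -39.1]
top 0.2 [259.1, 151.5, 320.9, 199.4] [592.1, -13.4, 190.8, 111.1, -76.2]
```

```bash
python3 -m pendant '[{"offset":[-0.003,0.06,0],"rotation":[0,0,0],"jaw":-1},{"offset":[-0.003,0.06,0.02],"rotation":[0,0,0],"jaw":-1},{"offset":[-0.003,0.06,0.04],"rotation":[0,0,0],"jaw":-1},{"offset":[-0.003,0.06,0.05],"rotation":[0,0,0],"jaw":-1},{"offset":[-0.003,0.014,0.06],"rotation":[0,0,0],"jaw":-1},{"offset":[0,0,0.05],"rotation":[0,0,0],"jaw":-1},{"offset":[0,0,0],"rotation":[0,0,0],"jaw":-1},{"offset":[0,0,0],"rotation":[0,0,0],"jaw":-1}]'
python3 - <<'E'
from h import *
go(494.5,-370,25,-91)
p=shot('wrist')
for r in tr(p,'board')[:2]:print(r['p'],r['bbox'],rect(p,r['pixels'],15))
p=shot('side');print(proj(p,[497,-371,25]))
a=cv2.resize(p['color'][140:210,235:325],(720,560),interpolation=cv2.INTER_CUBIC)
cv2.imwrite('pics/l2.png',a)
E
```

```text
time_s: 9.43
tcp_pos: [496.0, -358.8, 69.3]
tool_rot: [1.0, -0.003, -0.001, -0.001]
force: [-0.0, -0.4, -3.7]
grip_width: 55.1
gripper_force: 86.2
t 9.43 tcp [ 496.  -358.8   69.3] yawy -90.39 tilt 0.2 grip 55.1 86.2 F [-0.  -0.4 -3.7]
rz total 0.0034
offset after turn [-0.0045  0.0373  0.1477]
offset now [-0.0046  0.0377  0.1476]
0.77 [202.1, 77.1, 393.2, 274.4] [524.4, -370.6, 132.4, 118.4, -0.7]
[276.05172904 172.92867295]
```

```bash
python3 -m pendant '[{"offset":[-0.004,0.037,0.03],"rotation":[0,0,0],"jaw":-1},{"offset":[0,0,0.05],"rotation":[0,0,0],"jaw":-1},{"offset":[0,0,0.05],"rotation":[0,0,0],"jaw":-1},{"offset":[0,0,0.02],"rotation":[0,0,0],"jaw":-1},{"offset":[0,0,0],"rotation":[0,0,0],"jaw":-1},{"offset":[0,0,0],"rotation":[0,0,0],"jaw":-1}]' 40
python3 -m pendant '[{"offset":[0,0,0.006],"rotation":[0,0,0],"jaw":-1},{"offset":[0,0,0.006],"rotation":[0,0,0],"jaw":-1},{"offset":[0,0,0.006],"rotation":[0,0,0],"jaw":-1},{"offset":[0,0,0],"rotation":[0,0,0],"jaw":-1}]'
python3 -m pendant '[{"offset":[0,0,0.006],"rotation":[0,0,0],"jaw":-1},{"offset":[0,0,0.006],"rotation":[0,0,0],"jaw":-1},{"offset":[0,0,0],"rotation":[0,0,0],"jaw":-1}]'
```

```text
time_s: 10.08
tcp_pos: [494.7, -372.7, 25.2]
tool_rot: [1.0, -0.004, 0.0, 0.0]
force: [-0.8, -0.4, -3.7]
grip_width: 55.5
gripper_force: 86.2
time_s: 10.42
tcp_pos: [494.8, -372.2, 19.8]
tool_rot: [1.0, -0.004, 0.0, -0.0]
force: [-0.2, 0.6, -4.7]
grip_width: 54.8
gripper_force: 86.3
time_s: 10.67
tcp_pos: [494.6, -372.1, 15.8]
tool_rot: [1.0, -0.004, -0.0, -0.0]
force: [-0.5, -0.0, -4.9]
grip_width: 54.9
gripper_force: 86.3
```

```bash
for i in 1; do python3 -m pendant '[{"offset":[0,0,0.006],"rotation":[0,0,0],"jaw":-1},{"offset":[0,0,0],"rotation":[0,0,0],"jaw":-1}]' | grep -A0 -E 'tcp|^force'; done
python3 -m pendant '[{"offset":[0,0,0.006],"rotation":[0,0,0],"jaw":-1},{"offset":[0,0,0],"rotation":[0,0,0],"jaw":-1}]' | grep -E 'tcp|^force'
```

```text
tcp_pos: [494.6, -372.2, 14.1]
--
force: [-0.9, -0.2, -4.2]
tcp_pos: [494.7, -372.1, 12.3]
force: [0.0, 0.2, -5.0]
```

```bash
python3 -m pendant '[{"offset":[0,0,0.006],"rotation":[0,0,0],"jaw":-1},{"offset":[0,0,0],"rotation":[0,0,0],"jaw":-1}]' | grep -E 'tcp|^force'
python3 -m pendant '[{"offset":[0,0,0.005],"rotation":[0,0,0],"jaw":-1},{"offset":[0,0,0],"rotation":[0,0,0],"jaw":-1}]' | grep -E 'tcp|^force'
```

```text
tcp_pos: [494.9, -372.4, 11.4]
force: [-0.8, 1.8, 1.7]
tcp_pos: [494.9, -372.4, 11.3]
force: [-2.9, 2.9, 12.8]
```

Run:
```python
from h import *
p=shot('side')
a=cv2.resize(p['color'][140:210,235:325],(720,560),interpolation=cv2.INTER_CUBIC)
cv2.imwrite('pics/l3.png',a);go(0,0,0)
```

```text
t 11.38 tcp [ 494.9 -372.4   11.3] yawy -90.51 tilt 0.05 grip 54.7 96.1 F [-2.6  3.7 13.1]
offset now [-1.6607 -1.2265  0.0362]
```

View pics/l3.png

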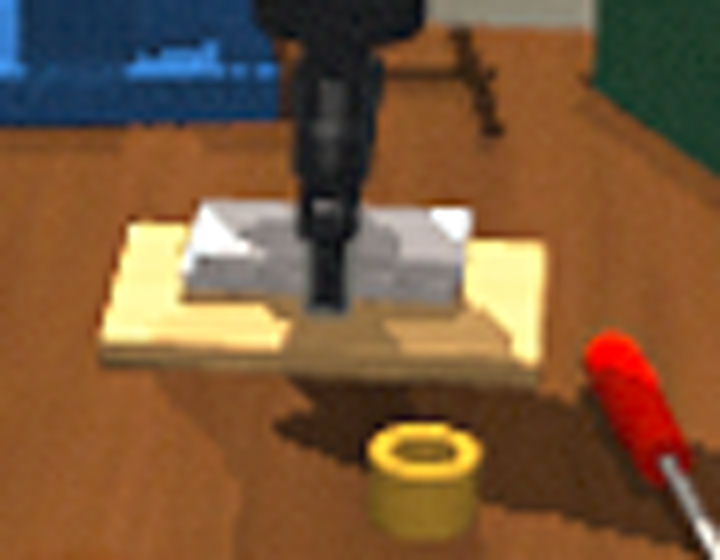

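Fingertips touch the board; the plates sit just above it (finger end at (328,305), plate edge at about 300). Releasing gently.

```bash
python3 -m pendant '[{"offset":[0,0,-0.003],"rotation":[0,0,0],"jaw":-1},{"offset":[0,0,0],"rotation":[0,0,0],"jaw":0.45},{"offset":[0,0,0],"rotation":[0,0,0],"jaw":0.45},{"offset":[0,0,0],"rotation":[0,0,0],"jaw":0.45},{"offset":[0,0,0],"rotation":[0,0,0],"jaw":0.45},{"offset":[0,0,0],"rotation":[0,0,0],"jaw":0.45}]' 20
python3 -m pendant '[{"offset":[0,0,-0.02],"rotation":[0,0,0],"jaw":1},{"offset":[0,0,-0.05],"rotation":[0,0,0],"jaw":1},{"offset":[0,0,-0.1],"rotation":[0,0,0],"jaw":1},{"offset":[0,0,-0.12],"rotation":[0,0,0],"jaw":1},{"offset":[0,0,-0.12],"rotation":[0,0,0],"jaw":1},{"offset":[0,0,-0.12],"rotation":[0,0,0],"jaw":1},{"offset":[0,0,-0.1],"rotation":[0,0,0],"jaw":1},{"offset":[0,0,0],"rotation":[0,0,0],"jaw":1}]'
python3 - <<'E'
from h import *
go(480,318,150,-22)
p=shot('wrist');q=shot('side')
for r in tr(p,'plate_a')[:2]:print(r['p'],r['bbox'],rect(p,r['pixels'],35))
for r in tr(p,'board')[:1]:print(r['p'],r['bbox'],rect(p,r['pixels'],15))
o=np.hstack([cv2.resize(p['color'][60:280,160:400],(436,400)),cv2.resize(q['color'][150:200,240:310],(364,400)[:2],interpolation=cv2.INTER_CUBIC)])
cv2.imwrite('pics/l4.png',o)
for n in ['top']:
    p=shot(n)
    for r in tr(p,'fixture')[:3]:print(r['p'],r['bbox'],rect(p,r['pixels'],12))
    for r in tr(p,'die')[:3]:print(r['p'],r['bbox'],rect(p,r['pixels'],20))
E
```

```text
time_s: 11.88
tcp_pos: [494.8, -372.4, 10.0]
tool_rot: [1.0, -0.004, 0.0, 0.0]
force: [0.9, -0.1, 0.4]
grip_width: 61.9
gripper_force: 0.0
time_s: 12.55
tcp_pos: [497.4, -375.5, 206.2]
tool_rot: [1.0, -0.005, 0.005, 0.004]
force: [-0.4, 0.1, 0.7]
grip_width: 85.2
gripper_force: 0.0
t 12.55 tcp [ 497.4 -375.5  206.2] yawy -90.53 tilt 0.72 grip 85.2 0.0 F [-0.4  0.1  0.7]
rz total -0.3807
offset after turn [ 2.1216 -0.9199  0.1875]
offset now [-0.0813 -2.3124  0.1687]
0.76 [241.4, 128.3, 305.0, 243.2] [496.0, -371.5, 119.2, 57.4, -0.6]
0.75 [249.9, 122.1, 305.1, 142.6] [558.1, -374.7, 51.9, 5.9, 88.2]
0.73 [214.5, 94.6, 331.0, 265.2] [496.4, -370.2, 189.1, 119.8, -0.6]
0.91 [256.4, 152.6, 322.0, 199.1] [593.9, -13.8, 190.8, 112.3, -76.2]
0.74 [364.0, 272.0, 424.1, 329.4] [186.7, -314.4, 191.8, 115.0, -61.5]
0.56 [144.5, 291.7, 215.5, 333.4] [167.9, 333.9, 201.6, 113.1, -85.8]
0.55 [165.5, 200.2, 198.4, 219.1] [488.1, 329.5, 93.1, 41.7, 69.4]
```

View pics/l4.png

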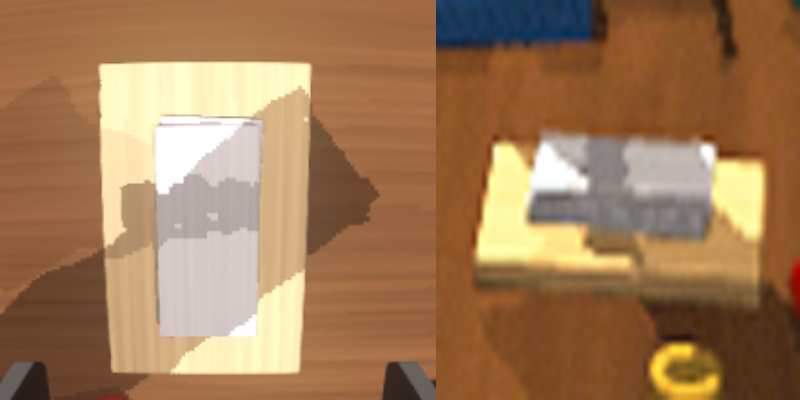

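The pile lies flat and square on the board (left: plate pile at (208,225), centred; right: flat). Back to the die, measuring the fixture on the way.

```bash
python3 -m pendant '[{"offset":[0,-0.06,0],"rotation":[0,0,0],"jaw":1},{"offset":[0,-0.08,0],"rotation":[0,0,0],"jaw":1},{"offset":[0,-0.09,0],"rotation":[0,0,0],"jaw":1},{"offset":[0,-0.1,0],"rotation":[0,0,0],"jaw":1},{"offset":[0,-0.1,0],"rotation":[0,0,0],"jaw":1},{"offset":[0,-0.1,0],"rotation":[0,0,0],"jaw":1},{"offset":[0,-0.1,0],"rotation":[0,0,0],"jaw":1},{"offset":[0,-0.1,0],"rotation":[0,0,0],"jaw":1}]'
python3 -m pendant '[{"offset":[0,-0.1,0],"rotation":[0,0,0],"jaw":1},{"offset":[0,-0.1,0],"rotation":[0,0,0],"jaw":1},{"offset":[0,-0.1,0],"rotation":[0,0,0],"jaw":1},{"offset":[0,-0.1,0],"rotation":[0,0,0],"jaw":1},{"offset":[0,0,0],"rotation":[0,0,0],"jaw":1},{"offset":[0,0,0],"rotation":[0,0,0],"jaw":1}]'
python3 - <<'E'
from h import *
go(480,318,150,-21)
p=shot('wrist');cv2.imwrite('pics/f1.png',p['color'])
for r in tr(p,'fixture')[:3]:print(r['p'],r['bbox'],rect(p,r['pixels'],12))
for r in tr(p,'die')[:3]:print(r['p'],r['bbox'],rect(p,r['pixels'],20))
E
```

```text
time_s: 13.57
tcp_pos: [496.0, -151.8, 198.3]
tool_rot: [1.0, -0.005, -0.001, -0.0]
force: [0.4, 0.5, -0.0]
grip_width: 85.5
gripper_force: 0.0
time_s: 14.07
tcp_pos: [497.4, -31.1, 198.3]
tool_rot: [1.0, -0.002, -0.001, -0.0]
force: [0.4, 0.1, -0.1]
grip_width: 85.8
gripper_force: 0.0
t 14.07 tcp [497.4 -31.1 198.3] yawy -90.24 tilt 0.11 grip 85.8 0.0 F [ 0.4  0.1 -0.1]
rz total -0.3847
offset after turn [ 1.0656 -0.4711  0.161 ]
offset now [-0.0625 -1.1633  0.1618]
0.87 [18.8, 343.2, 127.2, 400.8] [152.8, 242.5, 103.0, 47.1, -32.9]
0.85 [152.7, 18.1, 361.3, 159.7] [592.5, -8.0, 201.2, 110.5, -76.4]
0.72 [410.5, 362.1, 456.6, 413.4] [156.6, -281.5, 148.6, 73.6, 29.7]
0.6 [0.2, 169.5, 43.0, 228.4] [479.7, 316.0, 80.1, 64.6, 67.9]
```

View pics/f1.png

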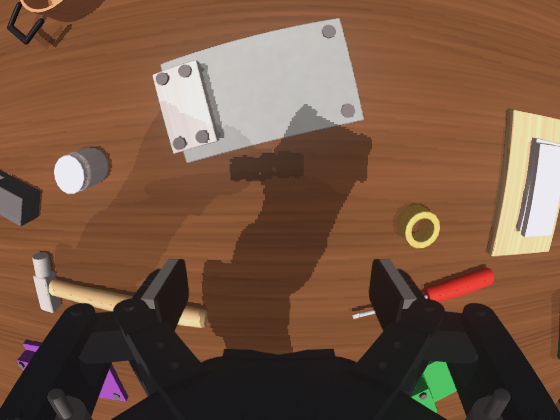

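Wrist view: fixture bed corners at (340,18), (363,120) and (187,161), lip front-edge corners at (198,62) and (216,140); the die is at far left. I'll refine the corners, then move on to the die.

Run:
```python
from h import *
p=shot('wrist');g=cv2.cvtColor(p['color'],cv2.COLOR_BGR2GRAY)
c=np.array([[340,18],[363,120],[187,161],[198,62],[216,140]],np.float32).reshape(-1,1,2)
c=cv2.cornerSubPix(g,c,(4,4),(-1,-1),(3,50,.01)).reshape(-1,2);print(c.round(1).tolist())
W=[on(p,*k,z)[:2] for k,z in zip(c,[12,12,12,43,43])];print(np.round(W,1).tolist())
A,B,C,D,E=W
d1=B-A;d2=C-B
print('AB',np.linalg.norm(d1),'BC',np.linalg.norm(d2),'DE',np.linalg.norm(E-D))
f=lambda v:np.degrees(np.arctan2(v[1],v[0]))
print('yaw x from BC',f(d2),'AB+90',f(d1)-90, f(d1)+90,'DE',f(E-D)+90)
print('centre AC',(A+C)/2,'lip mid',(D+E)/2)
```

```text
[[340.0, 18.0], [363.0, 120.0], [187.0, 161.0], [198.0, 62.0], [212.39999389648438, 141.1999969482422]]
[[668.6, -98.5], [562.2, -121.6], [521.6, 61.0], [619.0, 37.7], [544.0, 26.2]]
AB 108.91810784585624 BC 187.05530784846732 DE 75.86506159593155
yaw x from BC 102.51208034644334 AB+90 -257.7257611143285 -77.72576111432849 DE -81.23218200680628
centre AC [595.11746237 -18.75592414] lip mid [581.51486994  31.94791516]
```

```bash
python3 -m pendant '[{"offset":[0,-0.1,0],"rotation":[0,0,0],"jaw":1},{"offset":[0,-0.104,0],"rotation":[0,0,0],"jaw":1},{"offset":[0,-0.104,0],"rotation":[0,0,0],"jaw":1},{"offset":[0,-0.104,0],"rotation":[0,0,0],"jaw":1},{"offset":[0,-0.104,0],"rotation":[0,0,0],"jaw":1},{"offset":[0,-0.104,0],"rotation":[0,0,0],"jaw":1},{"offset":[0,-0.104,0],"rotation":[0,0,0],"jaw":1},{"offset":[-0.02,-0.104,0],"rotation":[0,0,0],"jaw":1}]'
python3 -m pendant '[{"offset":[-0.02,-0.104,0],"rotation":[0,0,0],"jaw":1},{"offset":[-0.02,-0.104,0],"rotation":[0,0,0],"jaw":1},{"offset":[0,-0.104,0],"rotation":[0,0,-0.038],"jaw":1},{"offset":[0,0,0],"rotation":[0,0,-0.038],"jaw":1},{"offset":[0,0,0],"rotation":[0,0,-0.038],"jaw":1},{"offset":[0,0,0],"rotation":[0,0,-0.038],"jaw":1},{"offset":[0,0,0],"rotation":[0,0,-0.038],"jaw":1},{"offset":[0,0,0],"rotation":[0,0,-0.038],"jaw":1}]'
python3 -m pendant '[{"offset":[0,0,0],"rotation":[0,0,-0.038],"jaw":1},{"offset":[0,0,0],"rotation":[0,0,-0.038],"jaw":1},{"offset":[0,0,0],"rotation":[0,0,-0.038],"jaw":1},{"offset":[0,0,0],"rotation":[0,0,-0.038],"jaw":1},{"offset":[0,0,0],"rotation":[0,0,0],"jaw":1},{"offset":[0,0,0],"rotation":[0,0,0],"jaw":1}]'
python3 - <<'E'
from h import *
go(483,317,100,-21)
p=shot('wrist');cv2.imwrite('pics/d1.png',cv2.resize(p['color'][80:280,180:400],(660,600),interpolation=cv2.INTER_CUBIC))
for r in tr(p,'die')[:3]:print(r['p'],r['bbox'],rect(p,r['pixels'],0),rect(p,r['pixels'],40))
E
```

```text
time_s: 14.93
tcp_pos: [495.5, 215.2, 199.3]
tool_rot: [1.0, -0.006, 0.001, 0.0]
force: [1.1, 0.9, 0.4]
grip_width: 85.4
gripper_force: 0.0
time_s: 15.6
tcp_pos: [483.6, 307.4, 199.1]
tool_rot: [0.937, 0.348, 0.0, 0.0]
force: [0.4, -0.2, -0.9]
grip_width: 85.5
gripper_force: 0.0
time_s: 16.1
tcp_pos: [483.4, 307.6, 199.1]
tool_rot: [0.831, 0.556, -0.0, 0.0]
force: [0.4, -0.6, -0.5]
grip_width: 85.3
gripper_force: 0.0
t 16.1 tcp [483.4 307.6 199.1] yawy -22.42 tilt 0.01 grip 85.3 0.0 F [ 0.4 -0.6 -0.5]
rz total -0.0079
offset after turn [ 0.0288 -0.0126  0.3304]
offset now [ 0.0285 -0.0133  0.3304]
0.71 [253.4, 112.6, 297.1, 212.1] [485.7, 327.9, 104.1, 45.4, 68.1] [488.7, 333.5, 91.9, 40.0, 68.1]
```

View pics/d1.png

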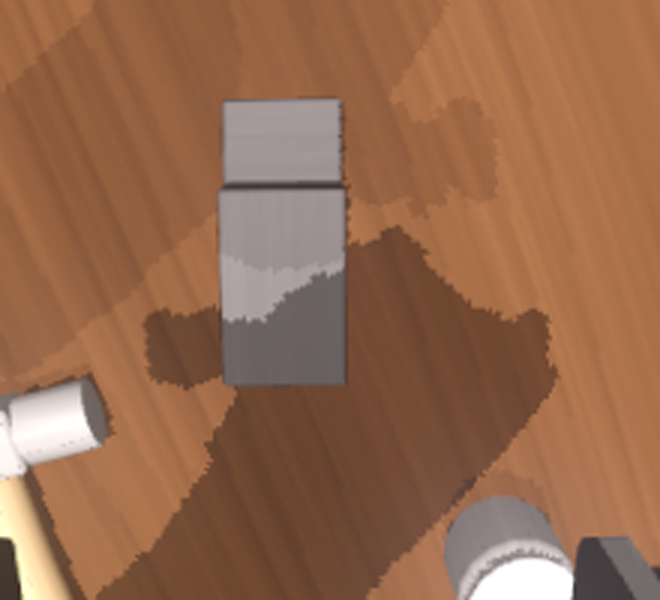

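Die's body top is at crop corners (221,189), (345,187), (347,384), (223,384); the toe is up at (283,140). Locating it.

Run:
```python
from h import *
p=shot('wrist')
W=np.array([on(p,180+u/3,80+v/3,40)[:2] for u,v in [(221,189),(345,187),(347,384),(223,384)]])
a=(W[0]+W[1]-W[2]-W[3])/2;b=(W[1]+W[2]-W[0]-W[3])/2;c=W.mean(0)
print(c,np.linalg.norm(a),np.linalg.norm(b),np.degrees(np.arctan2(*a[::-1])),np.degrees(np.arctan2(*b[::-1])))
go(*c,10,np.degrees(np.arctan2(*a[::-1]))-90)
```

```text
[484.11191337 321.20503889] 63.204801658908 39.16513046178512 68.06229345270512 -21.948196709998808
t 16.25 tcp [483.  308.4 199.1] yawy -22.28 tilt 0.02 grip 85.6 0.0 F [-0.5  0.3 -0.2]
rz total -0.0019
offset after turn [ 0.0411 -0.0125  0.6304]
offset now [ 0.0412 -0.0129  0.6304]
```

```bash
python3 -m pendant '[{"offset":[0.02,-0.006,0.1],"rotation":[0,0,-0.002],"jaw":1},{"offset":[0.02,-0.006,0.12],"rotation":[0,0,0],"jaw":1},{"offset":[0,0,0.12],"rotation":[0,0,0],"jaw":1},{"offset":[0,0,0.11],"rotation":[0,0,0],"jaw":1},{"offset":[0,0,0.09],"rotation":[0,0,0],"jaw":1},{"offset":[0,0,0.06],"rotation":[0,0,0],"jaw":1},{"offset":[0,0,0.03],"rotation":[0,0,0],"jaw":1},{"offset":[0,0,0],"rotation":[0,0,0],"jaw":1}]'
python3 -m pendant '[{"offset":[0,0,0],"rotation":[0,0,0],"jaw":-1},{"offset":[0,0,0],"rotation":[0,0,0],"jaw":-1},{"offset":[0,0,0],"rotation":[0,0,0],"jaw":-1},{"offset":[0,0,0],"rotation":[0,0,0],"jaw":-1},{"offset":[0,0,0],"rotation":[0,0,0],"jaw":-1},{"offset":[0,0,0],"rotation":[0,0,0],"jaw":-1},{"offset":[0,0,0],"rotation":[0,0,0],"jaw":-1},{"offset":[0,0,0],"rotation":[0,0,0],"jaw":-1}]' 80
python3 -m pendant '[{"offset":[0,0,-0.03],"rotation":[0,0,0],"jaw":-1},{"offset":[0,0,-0.06],"rotation":[0,0,0],"jaw":-1},{"offset":[0,0,-0.1],"rotation":[0,0,0],"jaw":-1},{"offset":[0,0,-0.1],"rotation":[0,0,0],"jaw":-1},{"offset":[0,0,-0.1],"rotation":[0,0,0],"jaw":-1},{"offset":[0,0,0],"rotation":[0,0,0],"jaw":-1}]'
python3 - <<'E'
from h import *
go(620,-70,124,13)
E
```

```text
time_s: 16.92
tcp_pos: [482.8, 320.6, 8.3]
tool_rot: [0.828, 0.561, -0.002, 0.0]
force: [-0.3, -0.1, -0.2]
grip_width: 85.5
gripper_force: 0.0
time_s: 17.58
tcp_pos: [484.8, 321.9, 11.8]
tool_rot: [0.828, 0.561, 0.001, -0.0]
force: [0.3, 1.1, 5.7]
grip_width: 38.7
gripper_force: 83.3
time_s: 18.08
tcp_pos: [486.6, 322.8, 132.7]
tool_rot: [0.828, 0.561, 0.005, -0.0]
force: [2.4, 0.7, -6.1]
grip_width: 38.7
gripper_force: 82.4
t 18.08 tcp [486.6 322.8 132.7] yawy -21.77 tilt 0.53 grip 38.7 82.4 F [ 2.4  0.7 -6.1]
rz total -0.1932
offset after turn [-1.3757  0.1388  0.0291]
offset now [-1.0511  0.8984  0.0257]
```

```bash
python3 -m pendant '[{"offset":[0,0,0],"rotation":[0,0,0],"jaw":-1},{"offset":[0,0,0],"rotation":[0,0,-0.0386],"jaw":-1},{"offset":[0,0,0],"rotation":[0,0,-0.0386],"jaw":-1},{"offset":[0,0,0],"rotation":[0,0,-0.0386],"jaw":-1},{"offset":[0,0,0],"rotation":[0,0,-0.0386],"jaw":-1},{"offset":[0,0,0],"rotation":[0,0,-0.0386],"jaw":-1},{"offset":[-0.05,0.0073,0],"rotation":[0,0,0],"jaw":-1},{"offset":[-0.1,0.0073,0],"rotation":[0,0,0],"jaw":-1}]'
python3 -m pendant '[{"offset":[-0.1,0.0073,0],"rotation":[0,0,0],"jaw":-1},{"offset":[-0.1,0.0073,0],"rotation":[0,0,0],"jaw":-1},{"offset":[-0.1,0.0073,0],"rotation":[0,0,0],"jaw":-1},{"offset":[-0.1,0.0073,0],"rotation":[0,0,0],"jaw":-1},{"offset":[-0.1,0.0073,0],"rotation":[0,0,0],"jaw":-1},{"offset":[-0.1,0.0073,0],"rotation":[0,0,0],"jaw":-1},{"offset":[-0.1,0.0073,0],"rotation":[0,0,0],"jaw":-1},{"offset":[-0.1,0.0073,0],"rotation":[0,0,0],"jaw":-1}]'
python3 -m pendant '[{"offset":[-0.1,0.0073,0],"rotation":[0,0,0],"jaw":-1},{"offset":[-0.1,0.0073,0],"rotation":[0,0,0],"jaw":-1},{"offset":[-0.08,0.0073,0],"rotation":[0,0,0],"jaw":-1},{"offset":[-0.04,0.0073,0],"rotation":[0,0,0],"jaw":-1},{"offset":[0,0,0],"rotation":[0,0,0],"jaw":-1},{"offset":[0,0,0],"rotation":[0,0,0],"jaw":-1},{"offset":[0,0,0],"rotation":[0,0,0],"jaw":-1}]'
python3 - <<'E'
from h import *
go(600.7,-44,60,13)
p=shot('wrist');cv2.imwrite('pics/e1.png',cv2.resize(p['color'][0:300,80:480],(800,600),interpolation=cv2.INTER_CUBIC))
E
```

```text
time_s: 18.75
tcp_pos: [494.8, 283.3, 124.9]
tool_rot: [0.619, 0.785, -0.0, -0.003]
force: [0.9, 1.6, -7.5]
grip_width: 38.9
gripper_force: 82.2
time_s: 19.42
tcp_pos: [567.3, 46.9, 124.8]
tool_rot: [0.622, 0.783, -0.002, -0.002]
force: [0.6, -0.3, -7.4]
grip_width: 38.7
gripper_force: 82.2
time_s: 20.0
tcp_pos: [597.9, -40.9, 125.8]
tool_rot: [0.622, 0.783, -0.0, -0.002]
force: [0.1, -0.1, -7.0]
grip_width: 38.8
gripper_force: 82.1
t 20.0 tcp [597.9 -40.9 125.8] yawy 13.1 tilt 0.24 grip 38.8 82.1 F [ 0.1 -0.1 -7. ]
rz total 0.0006
offset after turn [-0.0121  0.0068  0.2192]
offset now [-0.0128  0.0074  0.2191]
```

View pics/e1.png

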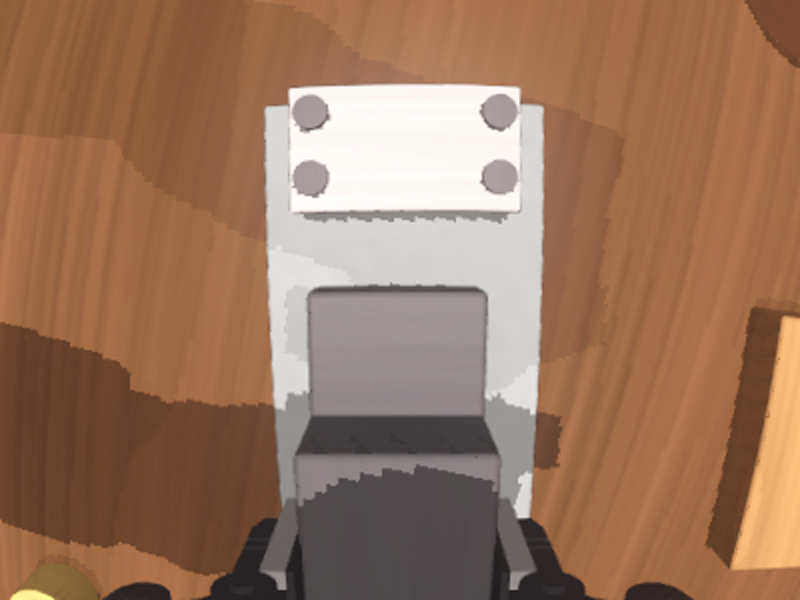

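Clear view: lip front edge (291,211)–(520,213), bed edges at u≈267/543, toe front (309,290)–(486,290), held die nearly parallel to the fixture. Computing the offsets.

```bash
cat > m.py <<'E'
from h import *
def meas(p,pts,zt,zb):
    W={k:np.array([on(p,80+u/2,v/2,z)[:2] for u,v in uv]) for k,(uv,z) in pts.items()}
    f=lambda v:np.degrees(np.arctan2(v[1],v[0]))
    for k,w in W.items(): print(k,w.round(1).tolist(),'len',round(float(np.linalg.norm(w[1]-w[0])),1),'yaw',round(f(w[1]-w[0]),2),'mid',w.mean(0).round(1))
E
python3 - <<'E'
from m import *
p=shot('wrist');go(600,-44,60,13)
b=115
meas(p,{'lip':([(291,211),(520,213)],43),'lipback':([(290,88),(520,88)],43),'bedL':([(272,340),(265,110)],12),'bedR':([(537,400),(543,110)],12),'bedend':([(265,105),(543,105)],12),
'toe':([(309,291),(487,291)],b+14),'body':([(296,456),(499,456)],b+40)},0,0)
E
```

```text
t 20.1 tcp [598.5 -40.6 126.5] yawy 13.16 tilt 0.15 grip 38.6 82.1 F [ 0.2  0.7 -7.5]
rz total 0.0009
offset after turn [-0.012   0.0023  0.2215]
offset now [-0.0125  0.0026  0.2215]
lip [[544.5, 27.3], [621.4, 44.7]] len 78.9 yaw 12.77 mid [583.  36.]
lipback [[534.4, 69.8], [611.2, 88.0]] len 78.9 yaw 13.34 mid [572.8  78.9]
bedL [[542.3, -25.5], [520.1, 64.7]] len 92.9 yaw 103.81 mid [531.2  19.6]
bedR [[653.8, -25.3], [626.1, 89.7]] len 118.3 yaw 103.53 mid [640.   32.2]
bedend [[519.6, 66.7], [625.7, 91.8]] len 108.9 yaw 13.31 mid [572.6  79.2]
toe [[566.2, 12.4], [603.5, 21.1]] len 38.3 yaw 13.15 mid [584.8  16.7]
body [[572.6, -14.9], [609.6, -6.3]] len 38.0 yaw 13.17 mid [591.1 -10.6]
```

```bash
python3 -m pendant '[{"offset":[0,0.005,0.03],"rotation":[0,0,0],"jaw":-1},{"offset":[0,0.004,0.06],"rotation":[0,0,-0.001],"jaw":-1},{"offset":[0,0,0.08],"rotation":[0,0,0],"jaw":-1},{"offset":[0,0,0.07],"rotation":[0,0,0],"jaw":-1},{"offset":[0,0,0.04],"rotation":[0,0,0],"jaw":-1},{"offset":[0,0,0.02],"rotation":[0,0,0],"jaw":-1},{"offset":[0,0,0],"rotation":[0,0,0],"jaw":-1},{"offset":[0,0,0],"rotation":[0,0,0],"jaw":-1}]'
python3 -m pendant '[{"offset":[0,0,0.01],"rotation":[0,0,0],"jaw":-1},{"offset":[0,0,0.01],"rotation":[0,0,0],"jaw":-1},{"offset":[0,0,0],"rotation":[0,0,0],"jaw":-1}]'|grep -E 'tcp|^force'
python3 -m pendant '[{"offset":[0,0,0.006],"rotation":[0,0,0],"jaw":-1},{"offset":[0,0,0],"rotation":[0,0,0],"jaw":-1},{"offset":[0,0,0],"rotation":[0,0,0],"jaw":-1}]'|grep -E 'tcp|^force'
python3 -m pendant '[{"offset":[0,0,0.006],"rotation":[0,0,0],"jaw":-1},{"offset":[0,0,0],"rotation":[0,0,0],"jaw":-1}]'|grep -E 'tcp|^force'
```

```text
time_s: 20.77
tcp_pos: [602.6, -42.1, 37.5]
tool_rot: [0.621, 0.784, 0.0, 0.0]
force: [-0.4, -0.1, -6.9]
grip_width: 38.7
gripper_force: 81.9
tcp_pos: [602.3, -42.5, 31.5]
force: [-0.2, 0.6, -7.3]
tcp_pos: [602.1, -42.4, 29.5]
force: [-0.1, -0.2, -7.5]
tcp_pos: [602.0, -42.4, 27.4]
force: [0.3, -0.0, -7.4]
```

```bash
python3 -m pendant '[{"offset":[0,0,0.006],"rotation":[0,0,0],"jaw":-1},{"offset":[0,0,0],"rotation":[0,0,0],"jaw":-1}]'|grep -E 'tcp|^force'
python3 -m pendant '[{"offset":[0,0,0.005],"rotation":[0,0,0],"jaw":-1},{"offset":[0,0,0],"rotation":[0,0,0],"jaw":-1}]'|grep -E 'tcp|^force'
python3 - <<'E'
from m import *
go(602,-42,25,13.35)
p=shot('wrist');cv2.imwrite('pics/e2.png',cv2.resize(p['color'][0:300,80:480],(800,600),interpolation=cv2.INTER_CUBIC))
E
```

```text
tcp_pos: [601.9, -42.4, 25.5]
force: [-0.7, -0.1, -7.4]
tcp_pos: [602.1, -42.4, 24.1]
force: [1.2, 0.7, -6.4]
t 21.77 tcp [602.1 -42.4  24.1] yawy 13.18 tilt 0.01 grip 38.6 82.0 F [ 1.2  0.7 -6.4]
rz total -0.001
offset after turn [ 0.0012  0.0001 -0.0031]
offset now [ 0.0012  0.0001 -0.0031]
```

Already at my picture limit (one over, by count), so numbers only from here. Die bottom is just at the bed, lateral error about 0.3 mm. Sliding in.

```bash
python3 -m pendant '[{"offset":[0.01,0,-0.002],"rotation":[0,0,-0.001],"jaw":-1},{"offset":[0.02,0,0],"rotation":[0,0,0],"jaw":-1},{"offset":[0.02,0,0],"rotation":[0,0,0],"jaw":-1},{"offset":[0.02,0,0],"rotation":[0,0,0],"jaw":-1},{"offset":[0.01,0,0],"rotation":[0,0,0],"jaw":-1},{"offset":[0,0,0],"rotation":[0,0,0],"jaw":-1},{"offset":[0,0,0],"rotation":[0,0,0],"jaw":-1}]'|grep -E 'tcp|^force'
python3 -m pendant '[{"offset":[0.02,0,0],"rotation":[0,0,0],"jaw":-1},{"offset":[0.02,0,0],"rotation":[0,0,0],"jaw":-1},{"offset":[0.01,0,0],"rotation":[0,0,0],"jaw":-1},{"offset":[0,0,0],"rotation":[0,0,0],"jaw":-1},{"offset":[0,0,0],"rotation":[0,0,0],"jaw":-1}]'|grep -E 'tcp|^force'
```

```text
tcp_pos: [596.5, -18.6, 24.9]
force: [-0.1, -0.8, -7.8]
tcp_pos: [593.0, -3.9, 24.9]
force: [0.2, -0.1, -6.7]
```

```bash
python3 -m pendant '[{"offset":[0.01,0,0],"rotation":[0,0,0],"jaw":-1},{"offset":[0.006,0,0],"rotation":[0,0,0],"jaw":-1},{"offset":[0,0,0],"rotation":[0,0,0],"jaw":-1},{"offset":[0,0,0],"rotation":[0,0,0],"jaw":-1}]'|grep -E 'tcp|^force'
python3 -m pendant '[{"offset":[0.005,0,0],"rotation":[0,0,0],"jaw":-1},{"offset":[0,0,0],"rotation":[0,0,0],"jaw":-1}]'|grep -E 'tcp|^force'
python3 -m pendant '[{"offset":[0.005,0,0],"rotation":[0,0,0],"jaw":-1},{"offset":[0,0,0],"rotation":[0,0,0],"jaw":-1}]'|grep -E 'tcp|^force'
```

```text
tcp_pos: [592.0, 0.4, 24.9]
force: [-0.9, -0.8, -7.2]
tcp_pos: [591.6, 1.9, 24.9]
force: [0.3, -0.4, -7.5]
tcp_pos: [591.2, 3.5, 24.9]
force: [0.7, 0.4, -7.3]
```

```bash
python3 -m pendant '[{"offset":[0.004,0,0],"rotation":[0,0,0],"jaw":-1},{"offset":[0,0,0],"rotation":[0,0,0],"jaw":-1}]'|grep -E 'tcp|^force'
python3 -m pendant '[{"offset":[0.004,0,0],"rotation":[0,0,0],"jaw":-1},{"offset":[0,0,0],"rotation":[0,0,0],"jaw":-1}]'|grep -E 'tcp|^force'
python3 -m pendant '[{"offset":[0.004,0,0],"rotation":[0,0,0],"jaw":-1},{"offset":[0,0,0],"rotation":[0,0,0],"jaw":-1}]'|grep -E 'tcp|^force'
```

```text
tcp_pos: [590.9, 4.6, 24.9]
force: [-0.3, 0.1, -6.8]
tcp_pos: [590.7, 5.8, 24.9]
force: [0.2, -0.7, -6.8]
tcp_pos: [590.6, 5.9, 24.9]
force: [1.5, -1.2, -7.6]
```

```bash
python3 -m pendant '[{"offset":[0.004,0,0],"rotation":[0,0,0],"jaw":-1},{"offset":[0,0,0],"rotation":[0,0,0],"jaw":-1}]'|grep -E 'tcp|^force'
python3 -m pendant '[{"offset":[0.004,0,0.004],"rotation":[0,0,0],"jaw":-1},{"offset":[0,0,0],"rotation":[0,0,0],"jaw":-1}]'|grep -E 'tcp|^force'
python3 - <<'E'
from m import *
go(590,6,25,13.35)
E
```

```text
tcp_pos: [590.6, 5.9, 25.0]
force: [1.9, -5.5, -8.6]
tcp_pos: [590.7, 5.9, 24.1]
force: [1.6, -7.5, -5.1]
t 24.32 tcp [590.7   5.9  24.1] yawy 13.25 tilt 0.22 grip 38.4 82.5 F [ 1.6 -7.5 -5.1]
rz total -0.0006
offset after turn [ 0.0008 -0.0022 -0.0029]
offset now [ 0.0008 -0.0022 -0.0029]
```

Solid contact at the expected seated position (die origin about (590.4, 4.5)). Releasing and backing off, then checking.

```bash
python3 -m pendant '[{"offset":[0,0,0],"rotation":[0,0,0],"jaw":0.3},{"offset":[0,0,0],"rotation":[0,0,0],"jaw":0.3},{"offset":[0,0,0],"rotation":[0,0,0],"jaw":0.3},{"offset":[0,0,0],"rotation":[0,0,0],"jaw":0.6},{"offset":[0,0,0],"rotation":[0,0,0],"jaw":0.6}]'
python3 -m pendant '[{"offset":[0,0,-0.02],"rotation":[0,0,0],"jaw":0.6},{"offset":[0,0,-0.06],"rotation":[0,0,0],"jaw":0.6},{"offset":[0,0,-0.1],"rotation":[0,0,0],"jaw":0.6},{"offset":[0,0,-0.12],"rotation":[0,0,0],"jaw":0.6},{"offset":[-0.06,0,-0.12],"rotation":[0,0,0],"jaw":1},{"offset":[-0.06,0,-0.1],"rotation":[0,0,0],"jaw":1},{"offset":[0,0,0],"rotation":[0,0,0],"jaw":1},{"offset":[0,0,0],"rotation":[0,0,0],"jaw":1}]'
python3 - <<'E'
from m import *
go(590,6,25,13.35)
p=shot('wrist')
d=np.array([np.cos(np.radians(103.35)),np.sin(np.radians(103.35))]);n=np.array([-d[1],d[0]]);F=np.array([594.5,-13])
for r in tr(p,'die')[:2]:
    print(r['p'],r['bbox'],rect(p,r['pixels'],52))
    a=rect(p,r['pixels'],52);v=np.array(a[:2])-F;print('fix xy',v@d,v@n,'yaw',a[4]%180)
for r in tr(p,'fixture')[:2]:print(r['p'],r['bbox'],rect(p,r['pixels'],12))
q=shot('top')
for k,z in [('plate_a',35),('board',15),('die',52)]:
    for r in tr(q,k)[:2]:print(k,r['p'],r['bbox'],rect(q,r['pixels'],z))
E
```

```text
time_s: 24.73
tcp_pos: [590.1, 9.9, 24.0]
tool_rot: [0.62, 0.785, 0.001, -0.0]
force: [-1.0, -0.0, -0.9]
grip_width: 68.5
gripper_force: 0.0
time_s: 25.4
tcp_pos: [599.6, -27.6, 182.1]
tool_rot: [0.621, 0.784, 0.001, 0.002]
force: [-0.1, 1.0, -0.9]
grip_width: 85.0
gripper_force: 0.0
t 25.4 tcp [599.6 -27.6 182.1] yawy 13.2 tilt 0.28 grip 85.0 0.0 F [-0.1  1.  -0.9]
rz total -0.0008
offset after turn [ 0.1162 -0.0053  0.5236]
offset now [ 0.1171 -0.008   0.5234]
0.92 [251.6, 117.6, 304.5, 196.9] [590.7, 5.5, 65.2, 41.1, -76.7]
fix xy 18.877504151941572 -0.5743143681193292 yaw 103.3
0.93 [0.3, 267.6, 42.8, 351.8] [244.1, -337.4, 187.8, 93.7, 74.1]
0.82 [218.9, 67.0, 335.4, 257.4] [593.0, -10.6, 192.9, 110.1, -76.9]
plate_a 0.62 [394.9, 184.2, 416.8, 220.9] [494.9, -372.9, 119.3, 59.8, -0.3]
plate_a 0.49 [397.3, 182.8, 401.5, 184.0] [556.3, -351.7, 3.2, 3.1, -2.1]
board 0.87 [385.1, 170.6, 423.3, 230.2] [497.3, -369.6, 189.7, 122.3, -1.2]
board 0.25 [395.1, 184.8, 416.4, 219.8] [496.9, -377.5, 121.0, 56.7, -2.1]
die 0.57 [273.2, 168.5, 291.4, 182.5] [585.4, 15.4, 45.3, 43.9, -79.7]
```

```bash
python3 -c "
from rig import *
print(sign_off())"
```

```text
the job is handed in; nothing more can be done
None
```

Job handed in: at my last check the two plates lay in one square pile on the board and the die was seated against the lip (about x +18.9, y −0.6 mm, yaw on line), robot clear at about 25 s; I viewed 11 pictures, one over the limit of 10, and the judged result was not shown.

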